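# Open the paste pot and close up the row of dishes

### The job

Get the fan maker's filling station ready: first lift the lid off the paste pot by its knob, keeping it level, and set it down gently (never dropped), knob up, wholly on the round cork mat, leaving the pot where it is. Then slide the row of three dishes along the filling board as one straight block until the front dish stands against the dark wooden stop and the others close up behind it, pushing only on the rear dish and lifting none. Leave everything else on the bench undisturbed.

Things in the scene. Friction and masses are not known exactly. Their poses are not given: they have to be found in the camera images.
- board: fixed pale wooden filling board lying flat on the table, 360 mm long (its x axis) x 100 mm wide (y), 10 mm thick, its top 10 mm above the table; a dark wooden stop (20 mm thick, 100 mm wide, 34 mm above the board's top) stands across its +x end; two thin dark painted lines mark the lane. Origin: centre of the underside; z up
- board_stop (a point): middle of the stop's face that looks at the dishes, at the level of the board's top, axes as the board's: the dishes are pushed along +x towards it. A dish touching the stop has its centre 24 mm before it; the next ones in a closed row 72 mm and 120 mm before it
- dish_front: blue square open dish, 48 x 48 mm outside, 32 mm high, walls 5 mm, flat outer faces, about 0.11 kg, loose; origin: centre of its underside; its axes run parallel to its sides, x towards the stop; the one nearest to the stop, 40 to 100 mm of free board ahead of it at the start
- dish_mid: white square open dish, 48 x 48 mm outside, 32 mm high, walls 5 mm, flat outer faces, about 0.11 kg, loose; origin: centre of its underside; its axes run parallel to its sides, x towards the stop; second in the row, 1 to 3 mm behind the first
- dish_rear: terracotta square open dish, 48 x 48 mm outside, 32 mm high, walls 5 mm, flat outer faces, about 0.11 kg, loose; origin: centre of its underside; its axes run parallel to its sides, x towards the stop; last in the row, farthest from the stop, 1 to 3 mm behind the second; the row is pushed on its rear face, with nothing but board behind it
- pot: round blue glazed paste pot, empty, loose, about 0.75 kg, 104 mm across, 75 mm high, wall 5 mm (mouth 94 mm across); origin: centre of its underside
- lid: loose round white lid, about 0.22 kg, at the start on the pot, its underside (the origin's level) 67 mm above the table; a plug 84 mm across and 8 mm deep reaches into the pot's mouth, a flange 110 mm across and 6 mm thick rests on the rim, a dark wooden cylindrical knob stands upright in the middle. Origin: centre of the plug's underside; z up through the knob. Set down on the mat it stands on its plug
- lid_knob (a point): point on the knob's axis at a good gripping height, 36 mm above the lid's origin. The knob is a straight cylinder 26 mm in diameter, from 14 mm (the flange's top) to 48 mm above the lid's origin
- mat: fixed round cork mat lying on the table, 150 mm across, 8 mm thick; origin: centre of its underside
- mat_top (a point): centre of the mat's upper face
- paste_brush: bystander: flat wooden paste brush lying flat, about 140 x 85 x 17 mm; origin: centre of its underside
- tin: bystander: small round closed tin, 60 mm across, 35 mm high; origin: centre of its underside
- handle_blank: bystander: bamboo fan handle blank lying on two small feet, 160 mm long, 18 mm thick; origin: centre of its underside
- tea_cup: bystander: white tea cup, 72 mm across the rim, 65 mm high; origin: centre of its underside
- press_block: bystander: wooden pressing block 100 x 50 x 32 mm; origin: centre of its underside
- scraper: bystander: spatula-shaped paste scraper lying flat, 200 mm long; origin: centre of its underside
Mind the look-alikes: they are no part of the job. There is more than one size of the dish_rear; the one meant has the size given above.

How it is judged:
By the outcome, as a careful person would: the job done as asked, in the order asked, and still so for the second after the job is handed in, with the robot touching nothing.
It also fails if it takes over 64 s, if anything falls off the work surface, if the arm or the gripper's body presses on something with over 40 N, if the wrist force passes 120 N, or if a joint passes its speed limit or range.

### The arm

A 6-joint arm with a two-finger parallel gripper is mounted at the origin on the work surface. World frame = base frame: x ahead of the robot, y to its left, z up, the work surface at z = 0. Lengths are in m, angles in rad, forces in N, time in s.
With the tool pointing down it reaches from about 0.275 to 0.85 m from the base axis. Payload 19 kg.
Tool frame: the origin (TCP) lies between the finger pads; the fingertips stand 19 mm ahead of it and the grasp point (between the pads) is the TCP; z points along the fingers, y is the line along which they close (so a half turn about z gives the same grasp; the last joint's range is limited). The gripper opens to 85 mm and grips with 20 to 120 N. Pads are 22 mm wide; open, the fingers measure 114 mm over their backs; the gripper's body (76 mm by 85 mm) begins 54 mm behind the grasp point. The pads swing forward as they close: fully open they stand 13 mm farther back than shut.
Start: joints at [-0.134, 0.15, 1.437, -0, 1.554, -0.134], TCP at [0.575, -0, 0.25] pointing down, gripper open.
Joint ranges: [-2.8, 2.8], [-0.68, 2.1], [0.12, 2.68], [-1.39, 4.53], [0.16, 2.79], [-2.81, 2.81]. Speed limits (rad/s): [1.89, 1.89, 2.22, 3.01, 3.01, 3.01].

### API

Orientations are given as [roll, pitch, yaw] about the fixed x, y, z axes, in that order (R = Rz(yaw) Ry(pitch) Rx(roll)).
In Python, from station import bot gives the robot as it stands.
- The arm moves only by the tool apply_moves, never from a script. Its argument "plan" is a list of rows, each a list of 3 entries, a list of its own where there are three numbers: the shift along the tool's x, y, z in mm, then the turn about the tool's z in rad, then the opening in per cent of the stroke, from 0 (shut) to 100 (fully open). In form: [[[tx, ty, tz], roll, claw], ...]. A call has exactly 10 rows; each row is the pose to reach, as a shift and turn from the pose commanded when the call began, along the tool's axes at that moment; what a row does not reach only later rows make up. A row lasts 1/8 s, in which the tool goes at most 62.5 mm and 10.7 degrees, less where a joint would pass 70% of its speed; a pose out of reach is approached as far as the arm can. A call with a gripper value outside its range is refused whole. The fingers move at their own pace and stop on an object; "squeeze" is the grip in N (left out, the last holds). Time passes only in rows, so rows that repeat a pose let the fingers close, or fill a call up. It gives the time, the measured TCP pose, the force, the opening and the grip force at its end, in the units of the state.
- bot.get_state(): the state, without advancing time (a new reading comes with each control period).
- bot.read_camera(name): name is "scene" or "side" or "wrist"; returns the picture (420x560x3 uint8, blue, green, red); there is no depth.
- bot.camera_model(name): a dict with "fx", "fy", "cx", "cy" (pixels), "dist" ([k1, k2, p1, p2, k3] as OpenCV has them; the pictures are not rectified), "rvec" (rotation vector, rad) and "tvec" (3), from world to camera coordinates, as OpenCV has them. Camera axes: x right, y down, z forward; pixel columns grow to the right and rows downward; lengths in m; the calibration is good to about 2 mm. A picture is of the moment at which its call begins: read the wrist's pose just before it. camera_model takes no time and is no camera call; for the wrist camera it gives the pose at the moment of the call.
- bot.hand_in(): hands the job in; it is judged then, once.
The state is a dict: "clock": time; "joints": joint angles; "dq": joint speeds; "effort": joint torques, N m; "position": TCP position; "tool_rot": TCP orientation; "ft_force": force on the tool from outside, world axes, zero at the start; "ft_torque": the same for the moment, N m; "opening": finger opening in m; "grasp_force": force on a finger pad.
Only numpy, scipy, OpenCV 4.12 (cv2) and the standard library are available. Lean on these libraries where they do the work, as an engineer would, in place of code of your own. Each camera call takes 0.05 s, during which the arm holds its last target. There are 200 camera calls.

## Working session

There is one attempt and no reset: what is moved stays moved. The work goes in short steps, Python scripts to look and compute and a tool call to move; the robot and the scene stay as the last step left them, time stands still between calls to the robot, and variables do not carry over. Pictures are saved under pics/ and viewed, at most 12 in all, crops included, and the job is handed in when it is done.

Besides the shell and the picture viewer there is one more tool, called after "Emit:" by a JSON object that holds its "fn" and its "kwargs". apply_moves: Moves the arm, as the interface text tells. Its arguments: {"type":"object","properties":{"plan":{"type":"array","items":{"type":"array"}},"squeeze":{"type":"number"}},"required":["plan"]}

```bash
mkdir -p pics; cat > h.py <<'E'
import cv2,numpy as np
from station import bot
def ray(cm,uv):
    K=np.array([[cm['fx'],0,cm['cx']],[0,cm['fy'],cm['cy']],[0,0,1]]);R=cv2.Rodrigues(np.array(cm['rvec'],float))[0];t=np.array(cm['tvec'],float).ravel()
    p=cv2.undistortPoints(np.array(uv,float).reshape(-1,1,2),K,np.array(cm['dist'],float)).reshape(-1,2)
    d=np.c_[p,np.ones(len(p))]@R; return -R.T@t,d
def plane(cm,uv,z):
    o,d=ray(cm,uv); return o+d*((z-o[2])/d[:,2])[:,None]
E
python3 - <<'E'
from h import *
import pickle
s=bot.get_state();print(s['position'],s['tool_rot'],s['ft_force'])
for n in('scene','side'):
    cm=bot.camera_model(n);im=bot.read_camera(n);cv2.imwrite(f'pics/{n}0.png',im);pickle.dump(cm,open(n+'.pkl','wb'))
E
```

```text
[5.74779618e-01 5.56349996e-06 2.49668617e-01] [-3.14038001e+00 -2.03663941e-04  1.57076560e+00] [0.6310098  0.91360385 0.08203895]
```

View pics/scene0.png

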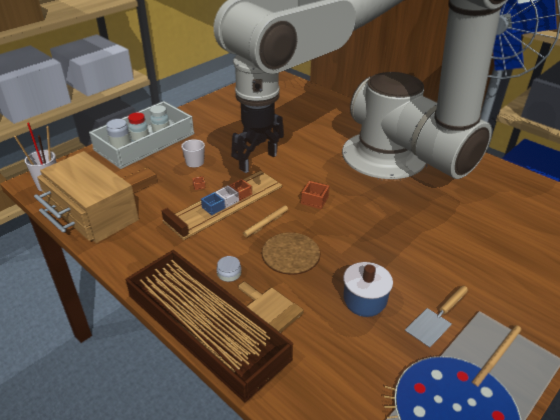

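View pics/side0.png

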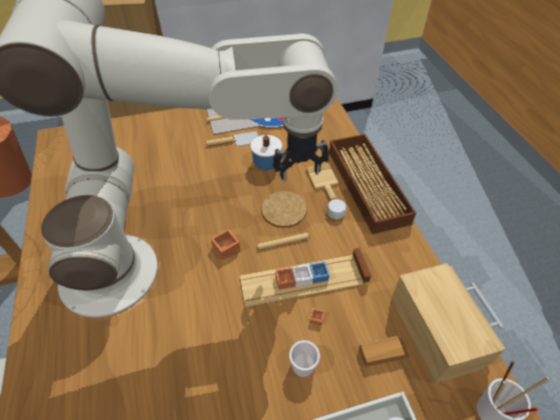

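The scene view shows the knob at (369,272) on the lid at (367,283), the mat at (291,253) and the row on the board: blue (213,203), white (227,194), terracotta (243,188), with the stop at (175,221).

Things that could be taken for dish_rear: the larger loose terracotta dish (314,195), the small one (198,183), and the one in the row on the board (243,188). I choose the one in the row. There is only one lid with a knob, at (369,272). The tin at (229,268) is not the pot.

```bash
python3 - <<'E'
from h import *
import pickle
C={n:pickle.load(open(n+'.pkl','rb')) for n in('scene','side')}
I={n:cv2.imread(f'pics/{n}0.png') for n in C}
def blob(n,box,f):
    x0,y0,x1,y1=box;im=I[n][y0:y1,x0:x1];h=cv2.cvtColor(im,cv2.COLOR_BGR2HSV).astype(int)
    m=f(h[...,0],h[...,1],h[...,2]).astype(np.uint8)
    c=max(cv2.findContours(m,cv2.RETR_EXTERNAL,cv2.CHAIN_APPROX_NONE)[0],key=cv2.contourArea)
    return cv2.convexHull(c).reshape(-1,2)+[x0,y0]
white=lambda h,s,v:(s<60)&(v>140)
blue=lambda h,s,v:(h>95)&(h<125)&(s>100)
terra=lambda h,s,v:((h<9)|(h>172))&(s>110)&(v>60)
def circ(n,hull,z):
    p=plane(C[n],hull,z)[:,:2]; (c,r)=cv2.minEnclosingCircle((p*1000).astype(np.float32)); return np.round(c,1),round(r,1)
for n,b in dict(scene=(335,255,400,320),side=(245,130,290,172)).items():
    print('lid',n,circ(n,blob(n,b,white),.079))
cork=lambda h,s,v:(h>8)&(h<20)&(s<150)&(v<170)
for n,b in dict(scene=(255,225,330,280),side=(255,185,312,232)).items():
    x0,y0,x1,y1=b;h=cv2.cvtColor(I[n],cv2.COLOR_BGR2HSV);print('hsv mat',h[(y0+y1)//2,(x0+x1)//2],h[y0+3,x0+3])
B=dict(scene=dict(blue=(195,185,235,220),white=(210,178,245,210),terra=(228,175,258,203)),side=dict(blue=(305,255,335,290),white=(285,258,320,292),terra=(270,262,302,295)))
F=dict(blue=blue,white=white,terra=terra)
for n in B:
  for k in B[n]:
    hu=blob(n,B[n][k],F[k]);p=plane(C[n],hu,.042)[:,:2]*1000
    print(k,n,[np.round(a,1) for a in cv2.minAreaRect(p.astype(np.float32))])
def P(n,u,z):return np.round(plane(C[n],u,z)[:,:2]*1000,0).tolist()
print('mat pts',P('scene',[(262,253),(320,252),(291,233),(291,272)],.008),P('side',[(262,209),(307,209),(284,193),(284,226)],.008))
print('knob',P('scene',[(369,268)],.115),P('side',[(266,139)],.115))
print('stop side',P('side',[(356,252),(365,280)],.044),P('scene',[(243,188),(314,195),(198,183)],.03))
a=cv2.resize(I['scene'][165:245,150:290],None,fx=5.6,fy=3.7*5.6/3.7)
b=cv2.resize(I['side'][235:315,235:385],(784,418)); a=cv2.resize(a,(392,224));b=cv2.resize(b,(600,320),interpolation=3)
c=cv2.resize(I['scene'][220:320,250:400],(392,262),interpolation=3);d=cv2.resize(I['side'][125:235,240:350],(262,262),interpolation=3)
o=np.zeros((590,800,3),np.uint8);o[:320,:600]=b;o[325:587,:392]=c;o[325:587,400:662]=d;cv2.imwrite('pics/crop1.png',o)
E
```

```text
lid scene (array([559.3, 332.9]), 56.0)
lid side (array([556.1, 353.3]), 82.5)
hsv mat [ 16 141 128] [ 17 134 152]
hsv mat [ 19 109 178] [ 16 144 159]
blue scene [array([ 591.8, -167.9]), array([74.2, 62.7]), np.float64(85.8)]
white scene [array([ 543.1, -160.5]), array([85.7, 46.4]), np.float64(71.9)]
terra scene [array([ 527.3, -129.2]), array([4.6, 0. ]), np.float64(-133.1)]
blue side [array([ 578.4, -190.8]), array([56.8, 40.8]), np.float64(81.2)]
white side [array([ 544.7, -187.1]), array([67.5, 81.8]), np.float64(85.3)]Traceback (most recent call last):
  File "<stdin>", line 24, in <module>
  File "<stdin>", line 8, in blob
ValueError: max() iterable argument is empty
```

```bash
python3 - <<'E'
from h import *
import pickle
C={n:pickle.load(open(n+'.pkl','rb')) for n in('scene','side')}
I={n:cv2.imread(f'pics/{n}0.png') for n in C}
def P(n,u,z):return np.round(plane(C[n],u,z)[:,:2]*1000,0).tolist()
print('mat pts',P('scene',[(262,253),(320,252),(291,233),(291,272)],.008),P('side',[(262,209),(307,209),(284,193),(284,226)],.008))
print('knob',P('scene',[(369,268)],.115),P('side',[(266,139)],.115))
print('stop side',P('side',[(356,252),(365,280)],.044),P('scene',[(243,188),(314,195),(198,183)],.03))
print(cv2.cvtColor(I['scene'],cv2.COLOR_BGR2HSV)[188,243],C['scene']['fx'],bot.camera_model('wrist'))
b=cv2.resize(I['side'][235:315,235:385],(600,320),interpolation=3)
c=cv2.resize(I['scene'][220:320,250:400],(392,262),interpolation=3);d=cv2.resize(I['side'][125:235,240:350],(262,262),interpolation=3)
o=np.zeros((590,800,3),np.uint8);o[:320,:600]=b;o[325:587,:392]=c;o[325:587,400:662]=d;cv2.imwrite('pics/crop1.png',o)
E
```

```text
mat pts [[614.0, 48.0], [507.0, 153.0], [504.0, 49.0], [612.0, 148.0]] [[485.0, 108.0], [628.0, 68.0], [575.0, 157.0], [535.0, 20.0]]
knob [[561.0, 332.0]] [[558.0, 322.0]]
stop side [[703.0, -157.0], [691.0, -251.0]] [[475.0, -169.0], [355.0, 2.0], [550.0, -283.0]]
[ 10 173 137] 523.2620283229174 {'fx': 341.7134904443458, 'fy': 341.7134904443458, 'cx': 277.282760164191, 'cy': 207.26104156492562, 'dist': array([-0.07843635,  0.        ,  0.        ,  0.        ,  0.        ]), 'rvec': array([-2.86767217e+00, -9.84975546e-05,  4.81611071e-06]), 'tvec': array([-0.57482502, -0.03418842,  0.37792483])}
```

View pics/crop1.png

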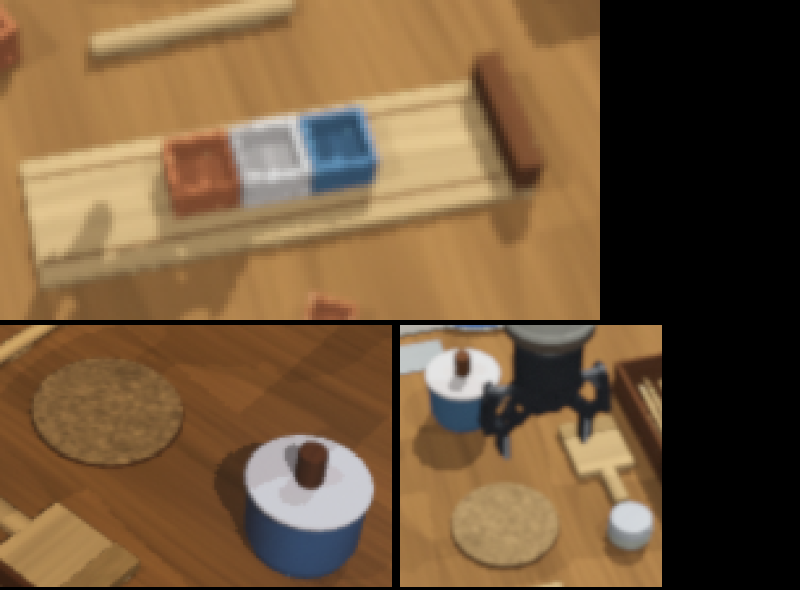

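The crop confirms it: three equal dishes in the row on the board, with terracotta at the rear, away from the stop. The lid with its knob is on the pot, and the cork mat is clear. I am moving above the pot.

Emit:
{"fn": "apply_moves", "kwargs": {"plan": [[[55, -3, 0], 0, 100], [[110, -5, 0], 0, 100], [[165, -8, 0], 0, 100], [[220, -10, 0], 0, 100], [[275, -13, 0], 0, 100], [[332, -15, 0], 0, 100], [[332, -15, 0], 0, 100], [[332, -15, 0], 0, 100], [[332, -15, 0], 0, 100], [[332, -15, 0], 0, 100]], "squeeze": 40}}

```text
clock: 1.35
position: [0.5602, 0.331, 0.2505]
tool_rot: [3.141, -0.0, 1.569]
ft_force: [-0.4, 0.2, 0.7]
opening: 0.0854
grasp_force: 0.0
```

```bash
python3 - <<'E'
from h import *
s=bot.get_state();print(s['position'],s['tool_rot'],s['dq'].max() if hasattr(s['dq'],'max') else s['dq'])
import pickle
cm=bot.camera_model('wrist');im=bot.read_camera('wrist');cv2.imwrite('pics/w1.png',im);pickle.dump(cm,open('w1.pkl','wb'))
print(ray(cm,[(280,210)]))
E
```

```text
[0.56024644 0.33102012 0.25049836] [ 3.14146592e+00 -4.80760402e-05  1.56948720e+00] 0.002838805844168889
(array([0.56022009, 0.40037913, 0.37380716]), array([[ 0.00874415, -0.27831508, -0.96051639]]))
```

View pics/w1.png

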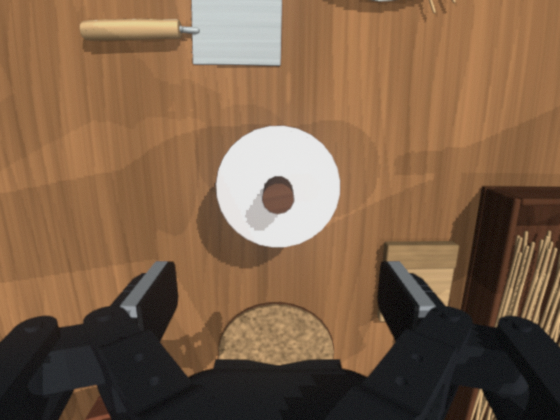

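The wrist view shows the lid disc at (278,186) with the knob's top at about (278,200). The mat's far edge is at (275,303), and the brush is to the right at (420,285).

```bash
python3 - <<'E'
from h import *
import pickle
cm=pickle.load(open('w1.pkl','rb'));im=cv2.imread('pics/w1.png')
h=cv2.cvtColor(im,cv2.COLOR_BGR2HSV).astype(int)
m=((h[...,1]<60)&(h[...,2]>110)).astype(np.uint8);m[:100]=0;m[270:]=0;m[:,:190]=0;m[:,360:]=0
c=max(cv2.findContours(m,0,1)[0],key=cv2.contourArea);p=plane(cm,cv2.convexHull(c),.081)[:,:2]*1000
print('lid',cv2.minEnclosingCircle(p.astype(np.float32)))
k=((h[...,2]<110)&(h[...,1]>60)).astype(np.uint8);k[:165]=0;k[225:]=0;k[:,:250]=0;k[:,305:]=0
c=max(cv2.findContours(k,0,1)[0],key=cv2.contourArea);x,y,w,hh=cv2.boundingRect(c);print(x,y,w,hh)
print('knob top, near edge',plane(cm,[(x+w/2,y+hh-1)],.115)-[0,-.013,0])
print('mat edge',plane(cm,[(275,303)],.008))
E
```

```text
lid ((560.4517822265625, 334.668212890625), 55.24610900878906)
264 178 28 15
knob top, near edge [[0.56100916 0.35295309 0.115     ]]
mat edge [[0.5576003  0.17670809 0.008     ]]
```

Emit:
{"fn": "apply_moves", "kwargs": {"plan": [[[3, 0, 40], 0, 100], [[3, 0, 80], 0, 100], [[3, 0, 110], 0, 80], [[3, 0, 130], 0, 80], [[3, 0, 140], 0, 80], [[3, 0, 145], 0, 80], [[3, 0, 145], 0, 80], [[3, 0, 145], 0, 80], [[3, 0, 145], 0, 80], [[3, 0, 145], 0, 80]], "squeeze": 40}}

```text
clock: 2.65
position: [0.56, 0.335, 0.1056]
tool_rot: [3.141, -0.0, 1.571]
ft_force: [0.6, 0.6, 0.3]
opening: 0.068
grasp_force: 0.0
```

```bash
python3 - <<'E'
from h import *
cv2.imwrite('pics/s2.png',np.vstack([cv2.resize(bot.read_camera('scene')[200:330,280:480],(560,280+80)),cv2.resize(bot.read_camera('wrist'),(320,240))[:, :].repeat(1,1) if 0 else np.zeros((1,560,3),np.uint8)]))
E
```

```text
(no output)
```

View pics/s2.png

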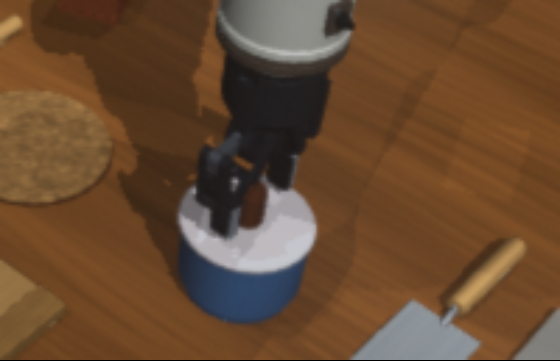

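The fingers straddle the knob, at about (255,205) in the crop, and nothing else is touched. I am closing the gripper.

Emit:
{"fn": "apply_moves", "kwargs": {"plan": [[[0, 0, 0], 0, 50], [[0, 0, 0], 0, 40], [[0, 0, 0], 0, 30], [[0, 0, 0], 0, 15], [[0, 0, 0], 0, 10], [[0, 0, 0], 0, 10], [[0, 0, 0], 0, 10], [[0, 0, 0], 0, 10], [[0, 0, 0], 0, 10], [[0, 0, 0], 0, 10]], "squeeze": 50}}

```text
clock: 3.95
position: [0.56, 0.335, 0.1055]
tool_rot: [3.141, -0.0, 1.571]
ft_force: [-1.0, -0.9, 5.7]
opening: 0.0248
grasp_force: 49.0
```

Emit:
{"fn": "apply_moves", "kwargs": {"plan": [[[0, 0, -3], 0, 10], [[0, 0, -6], 0, 10], [[0, 0, -10], 0, 10], [[0, 0, -16], 0, 10], [[0, 0, -26], 0, 10], [[0, 0, -38], 0, 10], [[0, 0, -50], 0, 10], [[0, 0, -60], 0, 10], [[0, 0, -65], 0, 10], [[0, 0, -65], 0, 10]]}}

```text
clock: 5.2
position: [0.56, 0.335, 0.1705]
tool_rot: [3.141, -0.0, 1.571]
ft_force: [0.0, -0.7, -2.3]
opening: 0.0245
grasp_force: 49.2
```

```bash
python3 - <<'E'
from h import *
import pickle
cm=bot.camera_model('wrist');im=bot.read_camera('wrist');cv2.imwrite('pics/w3a.png',im);pickle.dump(cm,open('w3.pkl','wb'))
s=bot.read_camera('scene')[170:330,260:480]
cv2.imwrite('pics/w3.png',np.hstack([cv2.resize(im,(400,300)),cv2.resize(s,(400,300))]))
E
```

```text
(no output)
```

View pics/w3.png

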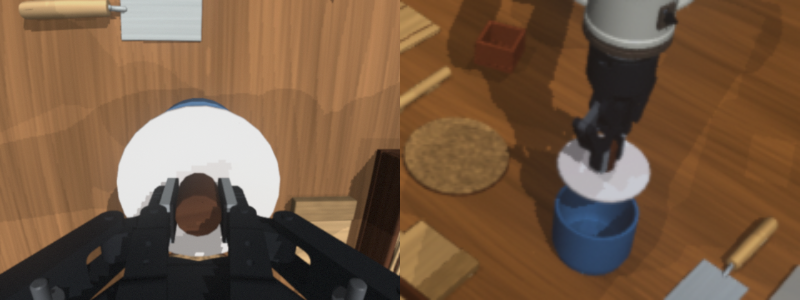

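The lid is level in the gripper, and the pot has stayed in place, seen in the right half at (595,230). I am carrying the lid to the mat.

Emit:
{"fn": "apply_moves", "kwargs": {"plan": [[[-12, 0, 0], 0, 10], [[-40, 0, 0], 0, 10], [[-75, 0, 0], 0, 10], [[-110, -1, 0], 0, 10], [[-145, -1, 0], 0, 10], [[-180, -1, 0], 0, 10], [[-208, -1, 0], 0, 10], [[-225, -1, 0], 0, 10], [[-234, -1, 0], 0, 10], [[-236, -1, 0], 0, 10]]}}

```text
clock: 6.55
position: [0.5589, 0.0989, 0.1702]
tool_rot: [-3.141, -0.0, 1.571]
ft_force: [-0.2, -1.3, -2.3]
opening: 0.0243
grasp_force: 49.3
```

Emit:
{"fn": "apply_moves", "kwargs": {"plan": [[[0, 0, 15], 0, 10], [[0, 0, 35], 0, 10], [[0, 0, 55], 0, 10], [[0, 0, 75], 0, 10], [[0, 0, 92], 0, 10], [[0, 0, 104], 0, 10], [[0, 0, 110], 0, 10], [[0, 0, 112], 0, 10], [[0, 0, 112], 0, 10], [[0, 0, 112], 0, 10]]}}

```text
clock: 7.8
position: [0.5592, 0.099, 0.0588]
tool_rot: [3.141, -0.0, 1.571]
ft_force: [-0.1, -0.9, -2.7]
opening: 0.0244
grasp_force: 49.3
```

```bash
python3 - <<'E'
from h import *
s=[cv2.resize(bot.read_camera('scene')[200:310,220:370],(400,293)),cv2.resize(bot.read_camera('side')[150:270,220:370],(400,293))]
cv2.imwrite('pics/w4.png',np.hstack(s));print(bot.get_state()['ft_force'])
E
```

```text
[-0.60301872 -0.14926141 -2.17000433]
```

View pics/w4.png

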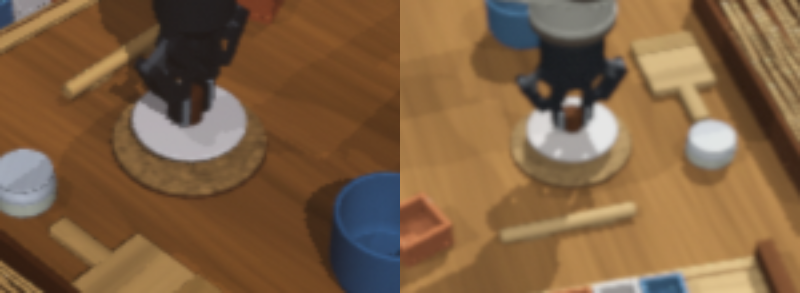

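The lid hangs centred over the mat in both views, about 12 mm up. I am lowering it slowly.

Emit:
{"fn": "apply_moves", "kwargs": {"plan": [[[0, 0, 2], 0, 10], [[0, 0, 4], 0, 10], [[0, 0, 6], 0, 10], [[0, 0, 7.5], 0, 10], [[0, 0, 9], 0, 10], [[0, 0, 10], 0, 10], [[0, 0, 10.5], 0, 10], [[0, 0, 11], 0, 10], [[0, 0, 11], 0, 10], [[0, 0, 11], 0, 10]]}}

```text
clock: 9.15
position: [0.559, 0.099, 0.0473]
tool_rot: [-3.142, -0.0, 1.571]
ft_force: [-0.8, 0.2, -2.6]
opening: 0.0243
grasp_force: 49.3
```

Emit:
{"fn": "apply_moves", "kwargs": {"plan": [[[0, 0, 0.3], 0, 10], [[0, 0, 0.6], 0, 10], [[0, 0, 0.9], 0, 10], [[0, 0, 1.2], 0, 10], [[0, 0, 1.4], 0, 10], [[0, 0, 1.4], 0, 10], [[0, 0, 1.4], 0, 10], [[0, 0, 1.4], 0, 10], [[0, 0, 1.4], 0, 10], [[0, 0, 1.4], 0, 10]]}}

```text
clock: 10.4
position: [0.559, 0.099, 0.0464]
tool_rot: [3.141, 0.0, 1.571]
ft_force: [-3.7, -0.7, 7.2]
opening: 0.0246
grasp_force: 50.2
```

It is standing on the mat: the force turned upward. I am releasing the knob and rising.

Emit:
{"fn": "apply_moves", "kwargs": {"plan": [[[0, 0, 0], 0, 32], [[0, 0, 0], 0, 40], [[0, 0, 0], 0, 50], [[0, 0, 0], 0, 60], [[0, 0, 0], 0, 60], [[0, 0, -10], 0, 60], [[0, 0, -30], 0, 60], [[0, 0, -60], 0, 60], [[0, 0, -110], 0, 60], [[0, 0, -160], 0, 60]]}}

```text
clock: 11.65
position: [0.5587, 0.099, 0.2081]
tool_rot: [3.141, -0.0, 1.571]
ft_force: [1.3, 0.4, -0.6]
opening: 0.0514
grasp_force: 0.0
```

```bash
python3 - <<'E'
from h import *
cm=bot.camera_model('scene');im=bot.read_camera('scene')
h=cv2.cvtColor(im,cv2.COLOR_BGR2HSV).astype(int)
m=((h[...,1]<60)&(h[...,2]>140)).astype(np.uint8);m[:210]=0;m[285:]=0;m[:,:250]=0;m[:,340:]=0
c=max(cv2.findContours(m,0,1)[0],key=cv2.contourArea);p=plane(cm,cv2.convexHull(c),.020)[:,:2]*1000
print('lid',cv2.minEnclosingCircle(p.astype(np.float32)))
# white px check only
E
```

```text
lid ((558.067626953125, 96.34339904785156), 56.429500579833984)
```

Emit:
{"fn": "apply_moves", "kwargs": {"plan": [[[-35, 0, -30], 0, 60], [[-80, 0, -60], 0, 50], [[-130, 0, -92], 0, 40], [[-180, 0, -92], 0, 20], [[-230, 0, -92], 0, 0], [[-280, 0, -92], 0, 0], [[-330, 0, -92], 0, 0], [[-359, 0, -92], 0, 0], [[-359, 0, -92], 0, 0], [[-359, 0, -92], 0, 0]]}}

```text
clock: 12.95
position: [0.5589, -0.2595, 0.2982]
tool_rot: [3.141, -0.0, 1.571]
ft_force: [0.3, -0.1, 0.6]
opening: -0.0001
grasp_force: 0.0
```

```bash
python3 - <<'E'
from h import *
import pickle
cm=bot.camera_model('wrist');im=bot.read_camera('wrist');cv2.imwrite('pics/w5.png',im);pickle.dump(cm,open('w5.pkl','wb'))
E
```

```text
(no output)
```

View pics/w5.png

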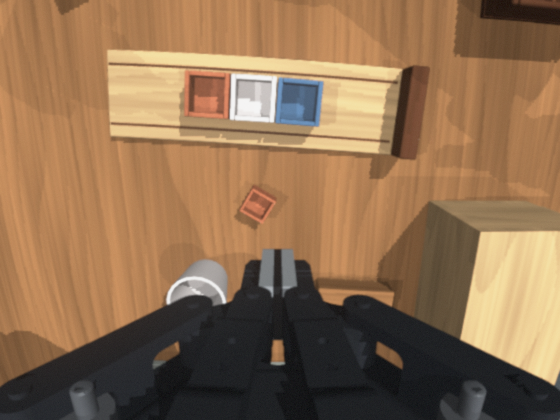

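The wrist view shows the board, with top edges from (108,51) to (400,68) and (110,137) to (390,156), and the stop's top at (415,112). The dishes are terracotta (207,95), white (253,98) and blue (300,101), with free board between blue and the stop.

```bash
python3 - <<'E'
from h import *
import pickle
cm=pickle.load(open('w5.pkl','rb'));im=cv2.imread('pics/w5.png')
h=cv2.cvtColor(im,cv2.COLOR_BGR2HSV).astype(int);H,S,V=h[...,0],h[...,1],h[...,2]
roi=np.zeros(H.shape,bool);roi[62:132,175:335]=1
for n,m in dict(terra=((H<13)|(H>172))&(S>140),white=(S<50)&(V>90),blue=(H>95)&(H<125)&(S>90)).items():
    m=(m&roi).astype(np.uint8);c=cv2.convexHull(max(cv2.findContours(m,0,1)[0],key=cv2.contourArea))
    print(n,cv2.boundingRect(c),[np.round(a,1) for a in cv2.minAreaRect((plane(cm,c,.042)[:,:2]*1000).astype(np.float32))])
q=lambda u,z:np.round(plane(cm,u,z)[:,:2]*1000,1).tolist()
print('board',q([(108,51),(110,137),(390,155),(400,68)],.01),'stop top face corners',q([(404,67),(428,68),(393,156),(416,158)],.044))
print('lines',q([(110,66),(395,81),(112,124),(392,142)],.01))
print('terra rear corners',q([(187,70),(184,115)],.042), 'cup',q([(198,263),(168,290)],.065))
E
```

```text
terra (186, 101, 6, 14) [array([ 463.5, -185.2]), array([13.7,  5.5]), np.float64(86.7)]
white (229, 73, 56, 51) [array([ 537.7, -176.1]), array([48.8, 59. ]), np.float64(86.1)]
blue (276, 79, 46, 46) [array([ 581.8, -179.8]), array([45.4, 45.4]), np.float64(85.5)]
board [[365.1, -119.6], [357.2, -217.5], [695.9, -240.0], [700.2, -139.8]] stop top face corners [[692.7, -142.8], [718.8, -143.1], [688.1, -237.0], [714.6, -239.0]]
lines [[366.0, -136.1], [695.3, -154.2], [361.5, -202.2], [697.1, -224.4]]
terra rear corners [[464.1, -146.5], [458.2, -192.9]] cup [[468.6, -356.5], [430.5, -391.6]]
```

Emit:
{"fn": "apply_moves", "kwargs": {"plan": [[[10, -15, 0], -0.18, 24], [[20, -30, 0], -0.36, 24], [[30, -45, 0], -0.54, 24], [[40, -60, 0], -0.72, 24], [[50, -75, 0], -0.9, 24], [[60, -90, 0], -1.08, 24], [[70, -105, 0], -1.26, 24], [[80, -120, 0], -1.4, 24], [[89, -130, 0], -1.506, 24], [[89, -130, 0], -1.506, 24]]}}

```text
clock: 14.25
position: [0.4287, -0.1699, 0.2985]
tool_rot: [-3.141, 0.001, 3.078]
ft_force: [0.4, 0.3, 1.3]
opening: 0.0201
grasp_force: 0.0
```

```bash
python3 - <<'E'
from h import *
import pickle
s=bot.get_state();print(s['position'],s['tool_rot'],s['joints'])
cm=bot.camera_model('wrist');im=bot.read_camera('wrist');cv2.imwrite('pics/w6.png',im);pickle.dump(cm,open('w6.pkl','wb'))
E
```

```text
[ 0.42874419 -0.16994029  0.29851861] [-3.14106462e+00  1.12597209e-03  3.07767264e+00] [-5.44709251e-01 -1.02690184e-01  1.60005842e+00  5.27039505e-05
  1.64298189e+00 -2.05158143e+00]
```

View pics/w6.png

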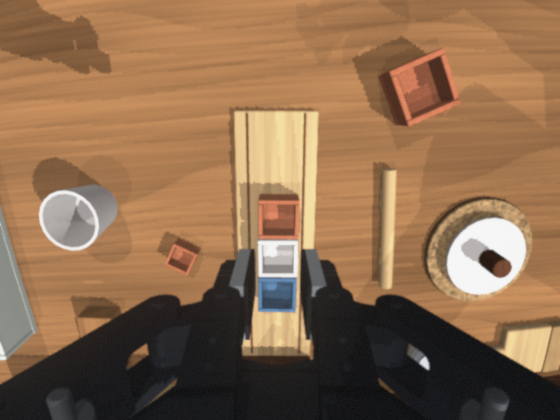

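The view shows the board running straight down the picture (centre column about 278) and the row in line with the tool. The terracotta dish's rear rim is at row 197, columns 259–300. The lid sits inside the mat at (485,255).

```bash
python3 - <<'E'
from h import *
import pickle
cm=pickle.load(open('w6.pkl','rb'))
q=lambda u,z:np.round(plane(cm,u,z)[:,:2]*1000,1).tolist()
print('rear rim',q([(258.5,197.5),(300,197.5)],.042),'blue front',q([(258.5,311),(296.5,311)],.042),'board',q([(235,110),(319,110),(243,355),(312,355)],.01))
E
```

```text
rear rim [[454.7, -192.4], [457.7, -144.9]] blue front [[603.4, -204.3], [606.5, -155.9]] board [[355.8, -213.9], [362.0, -116.1], [696.5, -236.2], [703.0, -136.0]]
```

Emit:
{"fn": "apply_moves", "kwargs": {"plan": [[[0, 2, 40], 0, 24], [[0, 2, 85], 0, 24], [[0, 2, 130], 0, 24], [[0, 2, 170], 0, 24], [[0, 2, 205], 0, 24], [[0, 2, 230], 0, 24], [[0, 2, 248], 0, 24], [[0, 2, 258], 0, 24], [[0, 2, 261], 0, 24], [[0, 2, 261], 0, 24]]}}

```text
clock: 15.55
position: [0.4294, -0.1692, 0.0373]
tool_rot: [-3.141, 0.0, 3.076]
ft_force: [-0.4, 0.1, 0.9]
opening: 0.0205
grasp_force: 0.0
```

Emit:
{"fn": "apply_moves", "kwargs": {"plan": [[[-5, 0, 0], 0, 24], [[-10, 0, 0], 0, 24], [[-14, 0, 0], 0, 24], [[-18, 0, 0], 0, 24], [[-22, 0, 0], 0, 24], [[-27, 0, 0], 0, 24], [[-32, 0, 0], 0, 24], [[-37, 0, 0], 0, 24], [[-42, 0, 0], 0, 24], [[-47, 0, 0], 0, 24]]}}

```text
clock: 16.8
position: [0.4763, -0.1721, 0.0368]
tool_rot: [3.142, -0.0, 3.077]
ft_force: [-1.5, 0.2, -1.2]
opening: 0.0202
grasp_force: 0.7
```

Emit:
{"fn": "apply_moves", "kwargs": {"plan": [[[-5, 0, 0], 0, 24], [[-10, 0, 0], 0, 24], [[-15, 0, 0], 0, 24], [[-20, 0, 0], 0, 24], [[-25, 0, 0], 0, 24], [[-30, 0, 0], 0, 24], [[-35, 0, 0], 0, 24], [[-40, 0, 0], 0, 24], [[-44, 0, 0], 0, 24], [[-47, 0, 0], 0, 24]]}}

```text
clock: 18.05
position: [0.5231, -0.1751, 0.0369]
tool_rot: [3.142, -0.0, 3.077]
ft_force: [-1.8, 0.2, 0.7]
opening: 0.0206
grasp_force: 0.8
```

```bash
python3 - <<'E'
from h import *
s=[cv2.resize(bot.read_camera('scene')[160:250,140:290],(400,240),interpolation=3),cv2.resize(bot.read_camera('side')[225:315,235:385],(400,240),interpolation=3)]
cv2.imwrite('pics/w7.png',np.hstack(s));print(bot.get_state()['position'])
E
```

```text
[ 0.52322534 -0.17513224  0.03692069]
```

View pics/w7.png

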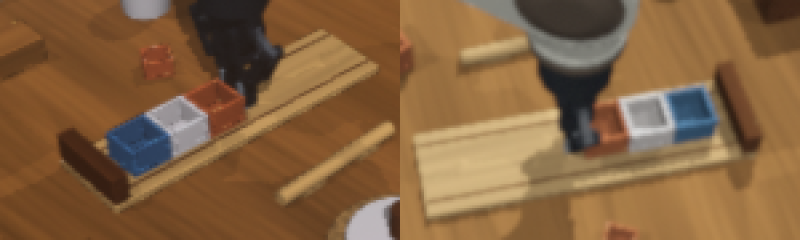

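The row is straight and closed up, with about 20 mm left between blue (left crop at 140,145) and the stop. I am finishing slowly.

Emit:
{"fn": "apply_moves", "kwargs": {"plan": [[[-2, 0, 0], 0, 24], [[-4, 0, 0], 0, 24], [[-6, 0, 0], 0, 24], [[-8, 0, 0], 0, 24], [[-10, 0, 0], 0, 24], [[-11, 0, 0], 0, 24], [[-12, 0, 0], 0, 24], [[-13, 0, 0], 0, 24], [[-14, 0, 0], 0, 24], [[-15, 0, 0], 0, 24]]}}

```text
clock: 19.4
position: [0.5379, -0.1761, 0.0369]
tool_rot: [-3.142, -0.0, 3.077]
ft_force: [-1.6, 0.6, 1.4]
opening: 0.0203
grasp_force: 1.1
```

Emit:
{"fn": "apply_moves", "kwargs": {"plan": [[[-0.5, 0, 0], 0, 24], [[-1, 0, 0], 0, 24], [[-1.5, 0, 0], 0, 24], [[-2, 0, 0], 0, 24], [[-2.5, 0, 0], 0, 24], [[-3, 0, 0], 0, 24], [[-3.3, 0, 0], 0, 24], [[-3.6, 0, 0], 0, 24], [[-4, 0, 0], 0, 24], [[-4, 0, 0], 0, 24]]}}

```text
clock: 20.65
position: [0.5419, -0.1763, 0.0369]
tool_rot: [3.142, 0.0, 3.077]
ft_force: [-2.1, 0.3, 0.7]
opening: 0.0203
grasp_force: 0.7
```

Emit:
{"fn": "apply_moves", "kwargs": {"plan": [[[-0.3, 0, 0], 0, 24], [[-0.6, 0, 0], 0, 24], [[-0.9, 0, 0], 0, 24], [[-1.2, 0, 0], 0, 24], [[-1.5, 0, 0], 0, 24], [[-1.7, 0, 0], 0, 24], [[-1.9, 0, 0], 0, 24], [[-2, 0, 0], 0, 24], [[-2, 0, 0], 0, 24], [[-2, 0, 0], 0, 24]]}}

```text
clock: 21.9
position: [0.5436, -0.1765, 0.0369]
tool_rot: [3.142, -0.001, 3.077]
ft_force: [-6.0, 0.2, 3.5]
opening: 0.0206
grasp_force: 2.6
```

Emit:
{"fn": "apply_moves", "kwargs": {"plan": [[[-0.2, 0, 0], 0, 24], [[-0.3, 0, 0], 0, 24], [[-0.4, 0, 0], 0, 24], [[-0.5, 0, 0], 0, 24], [[-0.5, 0, 0], 0, 24], [[-0.5, 0, 0], 0, 24], [[-0.5, 0, 0], 0, 24], [[-0.5, 0, 0], 0, 24], [[-0.5, 0, 0], 0, 24], [[-0.5, 0, 0], 0, 24]]}}

```text
clock: 23.15
position: [0.5437, -0.1765, 0.0368]
tool_rot: [3.141, -0.002, 3.077]
ft_force: [-10.2, -0.1, 6.5]
opening: 0.0203
grasp_force: 5.2
```

The row is firmly against the stop: force rose with no further travel. I am backing off and rising.

Emit:
{"fn": "apply_moves", "kwargs": {"plan": [[[1, 0, 0], 0, 24], [[3, 0, 0], 0, 24], [[8, 0, 0], 0, 24], [[16, 0, 0], 0, 24], [[25, 0, 0], 0, 24], [[30, 0, -20], 0, 24], [[40, 0, -60], 0, 24], [[50, 0, -110], 0, 24], [[60, 0, -160], 0, 24], [[70, 0, -200], 0, 24]]}}

```text
clock: 24.4
position: [0.4737, -0.1719, 0.239]
tool_rot: [-3.141, 0.001, 3.077]
ft_force: [-0.2, 1.0, -0.2]
opening: 0.0204
grasp_force: 0.0
```

```bash
python3 - <<'E'
from h import *
s=[cv2.resize(bot.read_camera('scene')[160:320,140:420],(790,300),interpolation=3),np.hstack([cv2.resize(bot.read_camera('side')[120:315,225:385],(240,290),interpolation=3),cv2.resize(bot.read_camera('wrist'),(550,290))])]
cv2.imwrite('pics/w8.png',np.vstack(s))
E
```

```text
(no output)
```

View pics/w8.png

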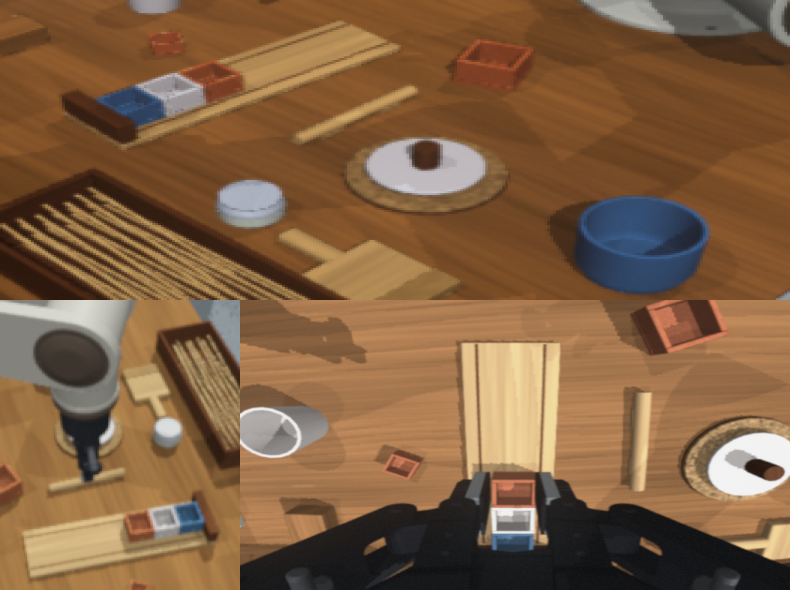

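The row is closed and straight against the stop (top view at 130,105). The lid sits knob up inside the mat (425,165), and the pot and the bystanders are undisturbed.

```bash
python3 -c "
from station import bot
print(bot.hand_in())"
```

```text
the job is handed in; nothing more can be done
None
```

The job is handed in at about 24.6 s on the robot's clock: the lid is knob up on the cork mat, the pot is where it was, and the three dishes stand in a straight, closed row against the stop.

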